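Scan the yellow confetti jar

TASK

Scan in the yellow confetti jar: set it down gently, upright on the middle of the scanner's round black pad, turned so that the bar code on its side squarely faces the scan window, and let go of it. Then press the green trigger button on top of the scanner all the way down and release it, with the jar still standing there. Leave the other two jars standing where they are.

Things in the scene. Friction and masses are not known exactly. Their poses are not given: they have to be found in the camera images.
- jar_yellow: Loose yellow confetti jar, black lid, 92 mm tall, 0.12 to 0.24 kg. Body 62 mm in diameter up to 74 mm high, lid 58 mm in diameter above (fixed, does not unscrew): grip lid or body across, at any yaw. Origin: centre of the underside; z up its axis; x points out through the middle of its bar code (white sticker with black upright bars, 33 x 42 mm). Starts upright on the desk, any yaw.
- jar_yellow_barcode (a point): Middle of the yellow jar's bar code, 32 mm out from its axis along the jar's x, 36 mm above its underside. A 9 mm wide red seal strip on the lid runs from near the lid's middle out over its edge right above the bar code, so it shows from above which way the bar code faces.
- jar_pink: Loose pink and purple confetti jar with a white lid, same size, also with a bar code and a red seal. Not to be moved. Origin at the centre of the underside.
- jar_blue: Loose blue confetti jar with a wood-coloured lid, same size, also with a bar code and a red seal. Not to be moved. Origin at the centre of the underside. (A big sealed carton, 0.36 x 0.62 m and 0.41 m tall, centred 0.71 m ahead and 0.41 m to the right of the robot, stands behind the jars to the right: swing in clear of it.)
- scanner: Scanner, fixed to the desk: grey base plate 215 x 120 x 8 mm (x -57 to 158), on it a round black pad 90 mm in diameter, top 11 mm above the desk, and a white head 110 mm wide, 100 mm tall (x 75 to 149). Origin on the desk under the pad's centre; x points from pad to head, z up. The dark scan window with a red line is on the head's face towards the pad and looks along -x.
- pad (a point): Centre of the round pad's top surface, 11 mm above the desk, axes as the scanner's; the jar is to stand here with its x axis along the scanner's x.
- window (a point): Middle of the scan window, 71 mm from the pad's centre along the scanner's x, 50 mm above the desk.
- trigger_top (a point): Middle of the top of the green round trigger button (32 mm in diameter) on the scanner's head, 116 mm from the pad's centre along the scanner's x and 122 mm above the desk when up; it is pressed straight down.
- trigger (a joint): How far the trigger button is pressed: 0 up, 0.006 m fully down, where it stops hard. A spring pushes it back; fully down takes 5 N.
There are look-alikes about, which are no part of the job. What is shaped like the jar_yellow but orange is not meant.

How it is judged (in metres and radians):
On the way, in this order (a step that is already met when the one before it is completed fails the run):
1. the yellow jar stands released on the pad with its bar code facing the window (horizontal distance between jar_yellow and pad below 0.015 m and z of jar_yellow in the frame of pad between -0.004 and 0.004 m and angle between jar_yellow's own z axis and vertical below 0.1 rad and angle between the x axis of jar_yellow and the x axis of scanner, either way round below 0.25 rad and x of jar_yellow_barcode in the frame of pad above 0 m and contact force between jar_yellow and the fingers below 0.1 N and linear speed of jar_yellow below 0.02 m/s), for 0.2 s.
2. the trigger is pressed all the way down while the jar stands so (horizontal distance between jar_yellow and pad below 0.015 m and z of jar_yellow in the frame of pad between -0.004 and 0.004 m and angle between jar_yellow's own z axis and vertical below 0.1 rad and angle between the x axis of jar_yellow and the x axis of scanner, either way round below 0.25 rad and x of jar_yellow_barcode in the frame of pad above 0 m and contact force between jar_yellow and the fingers below 0.1 N and value of joint trigger above 0.0045 m), for 0.05 s.
At the end, for the whole second after the job is handed in: The yellow jar stands at rest on the pad, upright within 0.1 rad, axis within 15 mm of the pad's centre, underside within 4 mm of the pad's top, bar code facing the window within 0.25 rad (not reversed); the trigger was pressed 4.5 mm or more with the jar so, and is up again (under 2 mm) (horizontal distance between jar_yellow and pad below 0.015 m and z of jar_yellow in the frame of pad between -0.004 and 0.004 m and angle between jar_yellow's own z axis and vertical below 0.1 rad and angle between the x axis of jar_yellow and the x axis of scanner, either way round below 0.25 rad and x of jar_yellow_barcode in the frame of pad above 0 m and linear speed of jar_yellow below 0.02 m/s and angular speed of jar_yellow below 0.1 rad/s and value of joint trigger below 0.002 m); the robot touches nothing.
It fails at once if another jar is moved more than 20 mm from its place (distance of any of jar_pink, jar_blue from where it was at the start of the episode above 0.02 m).
It fails at once if another jar is tipped by more than 0.5 rad (angle between any of jar_pink, jar_blue's own z axis and vertical above 0.5 rad).
It fails at once if the yellow jar is pushed hard onto the scanner (more than 60 N) (contact force between jar_yellow and scanner above 60 N).
It fails at once if the yellow jar is dropped: out of the fingers while its underside is more than 14 mm above the pad (contact force between jar_yellow and the fingers below 0.05 N and height (world z) of jar_yellow above 0.025 m).
It also fails if it takes over 45 s, if anything falls off the work surface, if the arm or the gripper's body presses on something with over 40 N, if the wrist force passes 120 N, or if a joint passes its speed limit or range.

ROBOT

A 6-joint arm with a two-finger parallel gripper is mounted at the origin on a cart in front of the work surface, level with it; the furniture and walls round the work are solid. World frame = base frame: x ahead of the robot, y to its left, z up, the work surface at z = 0. Lengths are in m, angles in degrees, forces in N, time in s.
With the tool pointing down it reaches from about 0.375 to 0.9 m from the base axis. Payload 3.1 kg.
Tool frame: the origin (TCP) lies at the very end of the fingers, on their centre line; the grasp point (between the pads) lies 19 mm behind it; z points along the fingers, y is the line along which they close (so a half turn about z gives the same grasp; the last joint's range is limited). The gripper opens to 87 mm and grips with 3 to 60 N. Pads are 19 mm wide; open, the fingers measure 117 mm over their backs; the gripper's body (75 mm by 190 mm) begins 51 mm behind the grasp point.
Start: joints at [-84.54, 30.224, 82.088, -0, 67.689, -10.227], TCP at [0.169, -0.602, 0.184] pointing down, gripper open.
Joint ranges: [-176.69, 176.69], [-43.24, 126.21], [12.49, 139.97], [-82, 262], [0, 151.66], [-163.58, 163.58]. Speed limits (degrees/s): [159.86, 159.86, 180, 180, 180, 180].

INTERFACE

Orientations are given as a 3x3 rotation matrix whose columns are the frame's x, y, z axes.
In Python, from rig import bot gives the robot as it stands.
- The arm moves only by the tool move_arm, never from a script. Its argument "increments" is a list of rows, each an object with "xyz": the shift along the tool's x, y, z in mm, a list of three; "roll": the turn about the tool's z in rad; "grip": the opening in per cent of the stroke, from 0 (shut) to 100 (fully open). A call has 1 to 5 rows; each row shifts and turns the commanded pose from where the row before left it, along the tool's axes as they then stand; what a row does not reach is not made up. A row lasts 1/12 s, in which the tool goes at most 41.7 mm and 7.16 degrees, less where a joint would pass 70% of its speed; a pose out of reach is approached as far as the arm can. A call is refused whole if a number of a shift passes 41.7 or a number of a turn 0.125, either way. A call with a gripper value outside its range is refused whole. The fingers move at their own pace and stop on an object; the grip force is fixed at half the most. Time passes only in rows, so rows that do not move let the fingers close. It gives the time, the measured TCP pose, the force, the opening and the grip force at its end, in the units of the state.
- bot.read_state(): the state, without advancing time (a new reading comes with each control period).
- bot.capture(name): name is "side" or "top" or "wrist"; returns (picture, depth): 400x640x3 uint8, red, green, blue; 400x640 float32, m along the optical axis (not along the pixel's ray), 0 where there is no reading.
- bot.camera_model(name): a dict with "intrinsics" (3x3 intrinsics, pixels), "rvec" (rotation vector, rad) and "tvec" (3), from world to camera coordinates, as OpenCV has them; the wrist camera has in their place "tool_from_camera" (4x4, takes a point from camera to tool coordinates, whose origin is the TCP and whose axes are the flange's). Camera axes: x right, y down, z forward; pixel columns grow to the right and rows downward; lengths in m; the calibration is good to about 2 mm. The wrist camera is an equidistant fisheye: a pixel r from the principal point sees the ray r / f radians off the axis. A picture is of the moment at which its call begins: read the wrist's pose just before it. camera_model takes no time and is no camera call.
- bot.hand_in(): hands the job in; it is judged then, once.
Trained networks look in the newest picture that a camera, given by its name, has taken for a name from the list of things; names that differ only in an ending like _2 or _b are one class to them, and where a whole thing is asked for, a point or a joint stands for the part that bears it (a point fixed in the world has none). Each returns a list of dicts, best first, with "conf" (0 to 1); they miss things now and then, are a little off and sometimes report something else, mostly with a low value. They report only what shows in the picture. A call takes as long as a camera call. They do not tell look-alikes from the thing itself.
- bot.spot_in(label, camera): "at" ([x, y, z] in m, in the coordinates of the camera as it stood for that picture, good to about 4 mm: the middle of the surface that is visible of it).
- bot.trace(label, camera): "mask" (400x640 bool, what is visible of it).
The state is a dict: "time_s": time; "joint_positions": joint angles; "qvel": joint speeds; "tau": joint torques, N m; "position": TCP position; "tcp_rot": TCP orientation; "force": force on the tool from outside, world axes, zero at the start; "moment": the same for the moment, N m; "opening": opening from 0.0 (shut) to 1.0 (fully open); "grasp_force": force on a finger pad.
Only numpy, scipy, OpenCV 4.12 (cv2) and the standard library are available. Lean on these libraries where they do the work, as an engineer would, in place of code of your own. Each camera call takes 0.05 s, during which the arm holds its last target. There are 200 camera calls.

## Working session

There is one attempt and no reset: what is moved stays moved. The work goes in short steps, Python scripts to look and compute and a tool call to move; the robot and the scene stay as the last step left them, time stands still between calls to the robot, and variables do not carry over. Pictures are saved under pics/ and viewed, at most 10 in all, crops included, and the job is handed in when it is done.

Besides the shell and the picture viewer there is one more tool, called by a JSON object that holds its "api" and its "payload". move_arm: Moves the arm, as the interface text tells. Its arguments: {"type":"object","properties":{"increments":{"type":"array"}},"required":["increments"]}

```bash
mkdir -p pics; python3 - <<'E'
from rig import bot
import cv2,numpy as np
s=bot.read_state();print(s['time_s'],s['position'],s['tcp_rot'],s['opening'])
ims=[]
for c in('top','side'):
    p,d=bot.capture(c);np.savez(f'pics/{c}0.npz',p=p,d=d)
    cv2.imwrite(f'pics/{c}0.png',p[:,:,::-1])
    m=bot.camera_model(c);R=cv2.Rodrigues(np.array(m['rvec'],float))[0];t=np.array(m['tvec']).ravel()
    print(c,m)
    for l in('jar_yellow','jar_pink','jar_blue','scanner','trigger'):
        for r in bot.spot_in(l,c)[:4]:print(l,round(r['conf'],2),(R.T@(np.array(r['at'])-t)).round(3))
E
```

```text
0.0 [ 0.16896058 -0.60089696  0.18257876] [[ 9.62745657e-01  2.70408516e-01 -1.83233551e-04]
 [ 2.70408281e-01 -9.62743373e-01  2.13535304e-03]
 [ 4.01010759e-04 -2.10534974e-03 -9.99997703e-01]] 1.0031607829850697
top {'intrinsics': array([[464.63300051,   0.        , 318.15427454],
       [  0.        , 464.63300051, 196.30205835],
       [  0.        ,   0.        ,   1.        ]]), 'rvec': array([ 2.19758348, -2.16084221,  0.08534118]), 'tvec': array([-0.01799811,  0.54949317,  1.21087634])}
jar_yellow 0.86 [ 0.652 -0.027  0.095]
jar_yellow 0.73 [ 0.526 -0.211  0.09 ]
jar_yellow 0.58 [ 0.43  -0.063  0.091]
jar_pink 0.92 [ 0.425 -0.253  0.091]
jar_pink 0.29 [ 0.555 -0.079  0.092]
jar_blue 0.97 [ 0.557 -0.08   0.09 ]
jar_blue 0.44 [0.565 0.147 0.009]
scanner 0.81 [0.566 0.148 0.011]
trigger 0.41 [0.628 0.169 0.125]
side {'intrinsics': array([[510.01143403,   0.        , 317.17940088],
       [  0.        , 510.01143403, 197.64789125],
       [  0.        ,   0.        ,   1.        ]]), 'rvec': array([ 1.4135712 ,  2.05038973, -0.93827585]), 'tvec': array([ 0.20709206, -0.25650176,  1.57015071])}
jar_yellow 0.96 [ 0.678 -0.023  0.071]
jar_yellow 0.84 [ 0.446 -0.057  0.067]
jar_pink 0.5 [ 0.431 -0.231  0.068]
jar_blue 0.85 [ 0.572 -0.08   0.076]
scanner 0.96 [0.643 0.161 0.068]
trigger 0.75 [0.644 0.158 0.064]
trigger 0.66 [0.631 0.165 0.123]
```

View pics/top0.png

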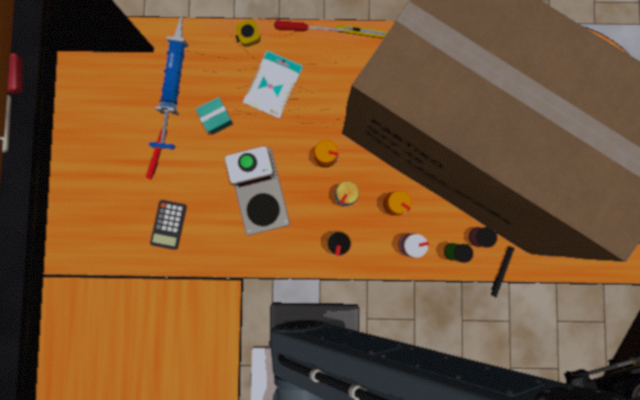

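View pics/side0.png

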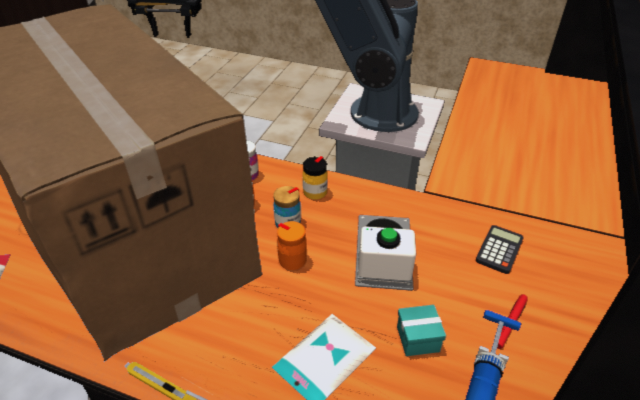

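The top view shows the black-lidded yellow jar at (338,243) with its red seal pointing down the picture. The pad is at (263,209), the trigger at (248,161), and the orange look-alikes at (325,152) and (399,203). The side view confirms the yellow jar at (315,180). Next I compute exact poses.

```bash
cat > h.py <<'E'
import cv2,numpy as np
from rig import bot
def cam(c):
    m=bot.camera_model(c);return np.array(m['intrinsics']),cv2.Rodrigues(np.array(m['rvec'],float))[0],np.array(m['tvec']).ravel()
def cloud(c,d):
    K,R,t=cam(c);v,u=np.mgrid[:400,:640]
    P=np.stack([(u-K[0,2])/K[0,0]*d,(v-K[1,2])/K[1,1]*d,d],-1)
    return (P-t)@R
def onz(c,uv,z):
    K,R,t=cam(c);r=np.array([(uv[0]-K[0,2])/K[0,0],(uv[1]-K[1,2])/K[1,1],1])@R;o=-R.T@t
    return o+r*(z-o[2])/r[2]
E
python3 - <<'E'
from h import *
f=np.load('pics/top0.npz');p,d=f['p'],f['d'];W=cloud('top',d)
hsv=cv2.cvtColor(p,cv2.COLOR_RGB2HSV);b=p.max(2)
def box(x0,x1,y0,y1):
    m=np.zeros((400,640),bool);m[y0:y1,x0:x1]=1;return m
def cen(m):
    v,u=np.nonzero(m);return np.array([u.mean(),v.mean()])
# lid by height
m=box(318,360,225,262)&(W[...,2]>.075)&(W[...,2]<.11)
print('lid n',m.sum(),'depth mean',W[m].mean(0).round(4),'px',cen(m))
cnt=np.argwhere(m)[:,::-1].astype(np.float32);c,r=cv2.minEnclosingCircle(cnt);print(c,r,onz('top',c,.092))
red=box(318,360,225,262)&(p[...,0]>110)&(p[...,1]<60);cr=cen(red);jr=onz('top',cr,.092);print('red',red.sum(),cr,jr)
jc=onz('top',c,.092);print('yaw',np.degrees(np.arctan2(*(jr-jc)[1::-1])),np.degrees(np.arctan2(*(jr-W[m].mean(0))[1::-1])))
pm=box(240,290,185,235)&(b<60);n,l,st,ce=cv2.connectedComponentsWithStats(pm.astype(np.uint8));k=l[209,263];pp=l==k
print('pad',pp.sum(),cen(pp),onz('top',cen(pp),.011),W[pp].mean(0))
g=box(230,265,145,178)&(p[...,1]>p[...,0]*1.0+50)&(p[...,1]>p[...,2]+40);print('btn',g.sum(),cen(g),onz('top',cen(g),.122),W[g].mean(0))
v=onz('top',cen(g),.122)-onz('top',cen(pp),.011);print('scan yaw',np.degrees(np.arctan2(v[1],v[0])),np.hypot(*v[:2]))
hm=box(215,285,140,195)&(W[...,2]>.085)&(W[...,2]<.115);rc=cv2.minAreaRect(np.argwhere(hm)[:,::-1].astype(np.float32));print('head',rc)
for q in cv2.boxPoints(rc):print(onz('top',q,.1).round(3))
bm=box(215,300,140,240)&(W[...,2]>.004)&(W[...,2]<.02)
for q in [(345,130),(440,195),(530,253),(600,258),(400,5)]:print('carton',q,W[q[1],q[0]].round(3))
E
```

```text
lid n 439 depth mean [ 0.4277 -0.063   0.0919] px [339.15489749 243.38952164]
(339.17242431640625, 243.86207580566406) 12.1945161819458 [ 0.42654543 -0.06309789  0.092     ]
red 40 [337.6 250. ] [ 0.41133721 -0.05940104  0.092     ]
yaw 166.33740899536923 167.47501975353416
pad 786 [262.6475827  209.25318066] [0.51340796 0.13901326 0.011     ] [0.51328446 0.13857382 0.01435858]
btn 138 [246.17391304 161.10869565] [0.62531592 0.16903012 0.122     ] [0.62548083 0.16919993 0.12099739]
scan yaw 15.014909492616514 0.11586373057599332
head ((248.82354736328125, 165.29412841796875), (30.074417114257812, 43.656410217285156), 75.96376037597656)
[0.641 0.228 0.1  ]
[0.669 0.123 0.1  ]
[0.596 0.103 0.1  ]
[0.568 0.208 0.1  ]
carton (345, 130) [ 0.721 -0.076  0.061]
carton (440, 195) [ 0.558 -0.331  0.027]
carton (530, 253) [ 0.41  -0.564  0.029]
carton (600, 258) [ 0.413 -0.565  0.332]
carton (400, 5) [ 0.451 -0.012  1.251]
```

```bash
python3 -c "
from rig import bot
m=bot.camera_model('wrist');print(m['tool_from_camera'],m['intrinsics'])"
```

```text
[[ 4.84972211e-04 -9.55625248e-01 -2.94584709e-01  8.08561826e-02]
 [ 9.99999814e-01  3.54573086e-04  4.96064880e-04 -5.94708816e-04]
 [-3.69600315e-04 -2.94584895e-01  9.55625242e-01 -2.01695160e-01]
 [ 0.00000000e+00  0.00000000e+00  0.00000000e+00  1.00000000e+00]] [[309.70691629   0.         324.70744597]
 [  0.         309.70691629 196.4722632 ]
 [  0.           0.           1.        ]]
```

{"api": "move_arm", "payload": {"increments": [{"xyz":[26.3,-29.9,0],"roll":0,"grip":100},{"xyz":[26.3,-29.9,0],"roll":0,"grip":100},{"xyz":[26.3,-29.9,0],"roll":0,"grip":100},{"xyz":[26.3,-29.9,0],"roll":0,"grip":100},{"xyz":[26.3,-29.9,0],"roll":0,"grip":100}]}}

```text
time_s: 1.02
position: [0.2556, -0.4206, 0.1836]
tcp_rot: [[0.963, 0.27, 0.0], [0.27, -0.963, -0.0], [0.0, 0.0, -1.0]]
force: [-0.1, -0.1, 0.7]
opening: 0.998
grasp_force: 0.0
```

{"api": "move_arm", "payload": {"increments": [{"xyz":[26.3,-29.9,0],"roll":0,"grip":100},{"xyz":[26.3,-29.9,0],"roll":0,"grip":100},{"xyz":[26.3,-29.9,0],"roll":0,"grip":100},{"xyz":[26.3,-29.9,0],"roll":0,"grip":100},{"xyz":[26.3,-29.9,0],"roll":0,"grip":100}]}}

```text
time_s: 1.43
position: [0.3419, -0.2411, 0.1839]
tcp_rot: [[0.963, 0.27, 0.001], [0.27, -0.963, -0.001], [0.001, 0.001, -1.0]]
force: [0.9, -0.1, -0.1]
opening: 1.001
grasp_force: 0.0
```

{"api": "move_arm", "payload": {"increments": [{"xyz":[26.3,-29.9,0],"roll":0,"grip":100},{"xyz":[26.3,-29.9,0],"roll":0,"grip":100},{"xyz":[26.3,-29.9,0],"roll":0,"grip":100},{"xyz":[26.3,-29.9,0],"roll":0,"grip":100},{"xyz":[26.3,-29.9,0],"roll":0,"grip":100}]}}

```text
time_s: 1.85
position: [0.4283, -0.0615, 0.184]
tcp_rot: [[0.963, 0.27, 0.001], [0.27, -0.963, -0.001], [0.001, 0.001, -1.0]]
force: [0.8, -0.4, 0.5]
opening: 0.998
grasp_force: 0.0
```

{"api": "move_arm", "payload": {"increments": [{"xyz":[0,0,0],"roll":0.125,"grip":100},{"xyz":[0,0,0],"roll":0.125,"grip":100},{"xyz":[0,0,0],"roll":0.125,"grip":100},{"xyz":[0,0,0],"roll":0.125,"grip":100},{"xyz":[0,0,0],"roll":0,"grip":100}]}}

```text
time_s: 2.27
position: [0.4278, -0.063, 0.1838]
tcp_rot: [[0.974, -0.226, 0.001], [-0.226, -0.974, -0.0], [0.001, 0.0, -1.0]]
force: [-0.5, 0.5, 0.6]
opening: 1.004
grasp_force: 0.0
```

```bash
cat >> h.py <<'E'
def wray(uv,z,s):
    """pixels (n,2) of the wrist fisheye -> world points at height z"""
    m=bot.camera_model('wrist');K=np.array(m['intrinsics']);T=np.array(m['tool_from_camera'])
    q=cv2.fisheye.undistortPoints(np.asarray(uv,float).reshape(-1,1,2),K,np.zeros(4)).reshape(-1,2)
    R=np.array(s['tcp_rot']);r=np.c_[q,np.ones(len(q))]@T[:3,:3].T@R.T;o=np.array(s['position'])+R@T[:3,3]
    return o+r*((z-o[2])/r[:,2])[:,None]
E
python3 - <<'E'
from h import *
s=bot.read_state();p,d=bot.capture('wrist');cv2.imwrite('pics/w1.png',p[:,:,::-1]);np.savez('pics/w1.npz',p=p,d=d)
print(s['position'],s['joint_positions'])
for r in bot.trace('jar_yellow','wrist')[:3]:
    v,u=np.nonzero(r['mask']);print(r['conf'],u.mean(),v.mean(),u.min(),u.max(),v.min(),v.max())
red=(p[...,0]>110)&(p[...,1]<60)&(p[...,2]<60)
n,l,st,ce=cv2.connectedComponentsWithStats(red.astype(np.uint8))
for i in range(1,n):
    if st[i,4]>30:print('red',st[i],ce[i],wray(ce[i:i+1],.092,s)[0].round(4))
E
```

```text
[ 0.42780453 -0.06302082  0.18375871] [-2.32534879e+01  1.53795083e+01  1.08465764e+02 -8.66105325e-04
  5.61192965e+01  7.97865147e+01]
0.84 438.77201783723524 57.210144927536234 401 477 25 86
0.6 325.1690909090909 180.2718181818182 296 354 145 217
0.56 250.65843179377015 8.70891514500537 220 277 0 22
red [23 78  3 16 34] [24.41176471 85.5       ] [0.6651 0.3031 0.092 ]
red [107  86  35  30  75] [124.09333333 100.18666667] [0.5732 0.126  0.092 ]
red [ 24 105   7  49 132] [ 26.09090909 129.31060606] [0.6057 0.3191 0.092 ]
red [321 192  11  24 165] [326.35757576 205.04848485] [ 0.4093 -0.0602  0.092 ]
```

View pics/w1.png

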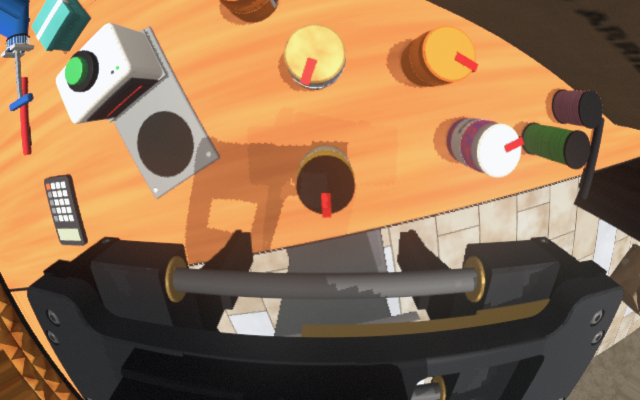

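The wrist view shows the black lid around (326,184), with the seal at (326,205) pointing back at the robot. The fingers straddle it, and the pad is at (165,143).

```bash
python3 - <<'E'
from h import *
f=np.load('pics/w1.npz');p=f['p'];s=bot.read_state()
W=wray([(297,185),(355,185),(326,214)],.092,s);print(W.round(4))
# dark lid + seal region
roi=np.zeros(p.shape[:2],bool);roi[145:220,290:362]=1
b=p.max(2);m=roi&((b<75)|((p[...,0]>110)&(p[...,1]<60)&(p[...,2]<60)))
n,l,st,ce=cv2.connectedComponentsWithStats(m.astype(np.uint8));k=l[185,326];m=l==k
cs=cv2.findContours(m.astype(np.uint8),cv2.RETR_EXTERNAL,cv2.CHAIN_APPROX_NONE)[0];c=max(cs,key=len).reshape(-1,2)
P=wray(c,.092,s);(cx,cy),r=cv2.minEnclosingCircle(P[:,:2].astype(np.float32));print('lid',cx,cy,r,st[k])
A=np.c_[2*P[:,:2],np.ones(len(P))];q=np.linalg.lstsq(A,(P[:,:2]**2).sum(1),rcond=None)[0];print('ls',q[:2],(q[2]+q[0]**2+q[1]**2)**.5)
red=roi&(p[...,0]>110)&(p[...,1]<60)&(p[...,2]<60)
v,u=np.nonzero(red);R=wray(np.c_[u,v],.092,s)[:,:2];mu=R.mean(0);ax=np.linalg.svd(R-mu)[2][0]
print('yaw c',np.degrees(np.arctan2(mu[1]-cy,mu[0]-cx)),np.degrees(np.arctan2(mu[1]-q[1],mu[0]-q[0])),'axis',np.degrees(np.arctan2(ax[1],ax[0])))
pm=(b<60);n,l,st,ce=cv2.connectedComponentsWithStats(pm.astype(np.uint8));k=l[143,165];cs=cv2.findContours((l==k).astype(np.uint8),0,1)[0][0].reshape(-1,2)
P=wray(cs,.011,s);print('pad',st[k],cv2.minEnclosingCircle(P[:,:2].astype(np.float32)))
E
```

```text
[[ 0.4357 -0.0369  0.092 ]
 [ 0.4232 -0.0926  0.092 ]
 [ 0.3999 -0.0581  0.092 ]]
lid -0.404144823551178 0.2228459119796753 1.3060829639434814 [     0      0    640    400 255835]
ls [-0.01418168  0.08962945] 0.6962295478549346
yaw c -19.211286367266414 -19.532868859656084 axis 165.54279848879645
pad [     0      0    640    400 199459] ((-0.13718348741531372, -0.2716447710990906), 0.001608027145266533)
```

{"api": "move_arm", "payload": {"increments": [{"xyz":[1,1.3,35],"roll":0,"grip":100},{"xyz":[0,0,35],"roll":0,"grip":100},{"xyz":[0,0,35],"roll":0,"grip":100},{"xyz":[0,0,25],"roll":0,"grip":100},{"xyz":[0,0,13],"roll":0,"grip":100}]}}

```text
time_s: 2.78
position: [0.4266, -0.0643, 0.038]
tcp_rot: [[0.975, -0.222, -0.004], [-0.222, -0.975, 0.002], [-0.004, -0.001, -1.0]]
force: [-1.0, -0.6, 0.7]
opening: 0.998
grasp_force: 0.0
```

{"api": "move_arm", "payload": {"increments": [{"xyz":[0,0,0],"roll":0,"grip":60},{"xyz":[0,0,0],"roll":0,"grip":50},{"xyz":[0,0,0],"roll":0,"grip":40},{"xyz":[0,0,0],"roll":0,"grip":40},{"xyz":[0,0,0],"roll":0,"grip":40}]}}

```text
time_s: 3.2
position: [0.4292, -0.0651, 0.0417]
tcp_rot: [[0.975, -0.224, 0.003], [-0.224, -0.975, -0.001], [0.003, 0.001, -1.0]]
force: [-0.1, 0.3, -0.7]
opening: 0.707
grasp_force: 0.0
```

{"api": "move_arm", "payload": {"increments": [{"xyz":[0,0,0],"roll":0,"grip":20},{"xyz":[0,0,0],"roll":0,"grip":20},{"xyz":[0,0,0],"roll":0,"grip":20}]}}

```text
time_s: 3.45
position: [0.4292, -0.065, 0.0415]
tcp_rot: [[0.975, -0.224, 0.002], [-0.224, -0.975, -0.001], [0.003, 0.0, -1.0]]
force: [0.3, 0.6, 6.2]
opening: 0.659
grasp_force: 30.0
```

```bash
python3 - <<'E'
from h import *
s=bot.read_state();p,d=bot.capture('wrist');q,e=bot.capture('side')
a=p[120:320,200:460];b=cv2.resize(q[130:250,250:430],None,fx=3,fy=3,interpolation=cv2.INTER_CUBIC)
a=cv2.resize(a,None,fx=1,fy=1);c=np.zeros((360,800,3),np.uint8);c[:200,:260]=a;c[:,260:800]=b
cv2.imwrite('pics/g1.png',c[:,:,::-1])
E
```

```text
(no output)
```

View pics/g1.png

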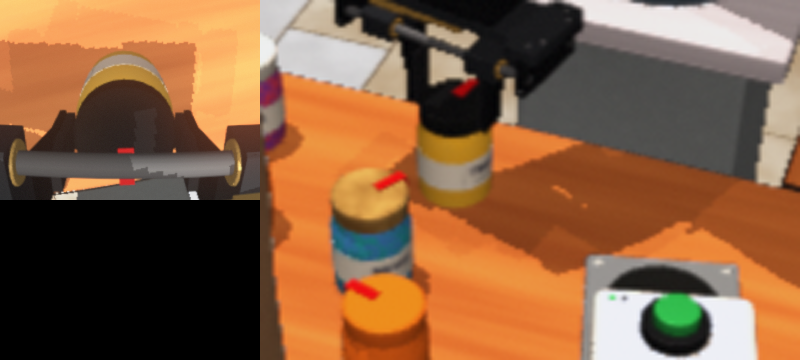

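{"api": "move_arm", "payload": {"increments": [{"xyz":[0,0,-5],"roll":0,"grip":20},{"xyz":[0,0,-10],"roll":0,"grip":20},{"xyz":[0,0,-15],"roll":0,"grip":20},{"xyz":[0,0,-15],"roll":0,"grip":20},{"xyz":[0,0,-5],"roll":0,"grip":20}]}}

```text
time_s: 3.97
position: [0.429, -0.065, 0.0922]
tcp_rot: [[0.975, -0.224, 0.002], [-0.224, -0.975, -0.001], [0.003, 0.001, -1.0]]
force: [0.9, 0.1, -0.9]
opening: 0.66
grasp_force: 30.0
```

{"api": "move_arm", "payload": {"increments": [{"xyz":[0.2,-20,0],"roll":-0.06,"grip":20},{"xyz":[0,-38,0],"roll":0,"grip":20},{"xyz":[0,-38,0],"roll":0,"grip":20},{"xyz":[0,-38,0],"roll":0,"grip":20},{"xyz":[0,-38,0],"roll":0,"grip":20}]}}

```text
time_s: 4.38
position: [0.4576, 0.1062, 0.0903]
tcp_rot: [[0.986, -0.166, -0.001], [-0.166, -0.986, -0.0], [-0.001, 0.0, -1.0]]
force: [1.1, 0.1, -1.0]
opening: 0.662
grasp_force: 30.0
```

{"api": "move_arm", "payload": {"increments": [{"xyz":[0,-20,0],"roll":-0.07,"grip":20},{"xyz":[0,0,0],"roll":-0.12,"grip":20},{"xyz":[0,0,0],"roll":-0.12,"grip":20},{"xyz":[0,0,0],"roll":-0.12,"grip":20},{"xyz":[0,0,0],"roll":-0.12,"grip":20}]}}

```text
time_s: 4.8
position: [0.4608, 0.1247, 0.0902]
tcp_rot: [[0.925, 0.381, -0.001], [0.381, -0.925, -0.0], [-0.001, -0.0, -1.0]]
force: [-0.1, -0.4, -0.9]
opening: 0.665
grasp_force: 30.0
```

{"api": "move_arm", "payload": {"increments": [{"xyz":[0,0,0],"roll":-0.12,"grip":20},{"xyz":[0,0,0],"roll":-0.12,"grip":20},{"xyz":[0,0,0],"roll":-0.12,"grip":20},{"xyz":[0,0,0],"roll":-0.12,"grip":20},{"xyz":[0,0,0],"roll":-0.12,"grip":20}]}}

```text
time_s: 5.22
position: [0.4608, 0.1243, 0.0902]
tcp_rot: [[0.549, 0.836, -0.001], [0.836, -0.549, -0.0], [-0.001, -0.001, -1.0]]
force: [-0.0, 1.1, -0.8]
opening: 0.659
grasp_force: 30.0
```

{"api": "move_arm", "payload": {"increments": [{"xyz":[0,0,0],"roll":-0.12,"grip":20},{"xyz":[0,0,0],"roll":-0.12,"grip":20},{"xyz":[0,0,0],"roll":-0.12,"grip":20},{"xyz":[0,0,0],"roll":-0.12,"grip":20},{"xyz":[0,0,0],"roll":-0.12,"grip":20}]}}

```text
time_s: 5.63
position: [0.4608, 0.1243, 0.0902]
tcp_rot: [[-0.019, 1.0, -0.001], [1.0, 0.019, -0.0], [-0.0, -0.001, -1.0]]
force: [-0.2, 0.0, -1.7]
opening: 0.661
grasp_force: 30.0
```

{"api": "move_arm", "payload": {"increments": [{"xyz":[0,0,0],"roll":-0.12,"grip":20},{"xyz":[0,0,0],"roll":-0.12,"grip":20},{"xyz":[0,0,0],"roll":-0.12,"grip":20},{"xyz":[0,0,0],"roll":-0.12,"grip":20},{"xyz":[0,0,0],"roll":-0.12,"grip":20}]}}

```text
time_s: 6.05
position: [0.4608, 0.1243, 0.0902]
tcp_rot: [[-0.58, 0.814, -0.001], [0.814, 0.58, -0.0], [0.001, -0.001, -1.0]]
force: [0.4, -0.0, -1.7]
opening: 0.658
grasp_force: 30.0
```

{"api": "move_arm", "payload": {"increments": [{"xyz":[0,0,0],"roll":-0.12,"grip":20},{"xyz":[0,0,0],"roll":-0.12,"grip":20},{"xyz":[0,0,0],"roll":-0.12,"grip":20},{"xyz":[0,0,0],"roll":-0.12,"grip":20},{"xyz":[0,0,0],"roll":-0.12,"grip":20}]}}

```text
time_s: 6.47
position: [0.4608, 0.1243, 0.0902]
tcp_rot: [[-0.939, 0.345, -0.001], [0.345, 0.939, -0.0], [0.001, -0.0, -1.0]]
force: [-0.3, -0.4, -0.9]
opening: 0.66
grasp_force: 30.0
```

{"api": "move_arm", "payload": {"increments": [{"xyz":[0,0,0],"roll":-0.12,"grip":20},{"xyz":[0,0,0],"roll":-0.12,"grip":20},{"xyz":[0,0,0],"roll":-0.12,"grip":20},{"xyz":[0,0,0],"roll":-0.12,"grip":20},{"xyz":[0,0,0],"roll":0,"grip":20}]}}

```text
time_s: 6.88
position: [0.4609, 0.1243, 0.0903]
tcp_rot: [[-0.992, -0.124, -0.001], [-0.124, 0.992, -0.0], [0.001, -0.0, -1.0]]
force: [-0.8, 0.7, -1.3]
opening: 0.661
grasp_force: 30.0
```

```bash
python3 - <<'E'
from h import *
s=bot.read_state();p,d=bot.capture('wrist');q,e=bot.capture('side');np.savez('pics/w2.npz',p=p,q=q,e=e)
print(s['position'],s['joint_positions'])
b=cv2.resize(q[130:270,290:430],None,fx=2.8,fy=2.8,interpolation=cv2.INTER_CUBIC);c=np.zeros((392,792,3),np.uint8);c[:,:400]=p[:392,120:520];c[:,400:]=b
cv2.imwrite('pics/g2.png',c[:,:,::-1])
E
```

```text
[0.46090573 0.12429919 0.09025041] [ 1.65101597e+00  2.76717133e+01  1.08090454e+02 -7.59316415e-03
  4.42864672e+01 -9.54685324e+01]
```

View pics/g2.png

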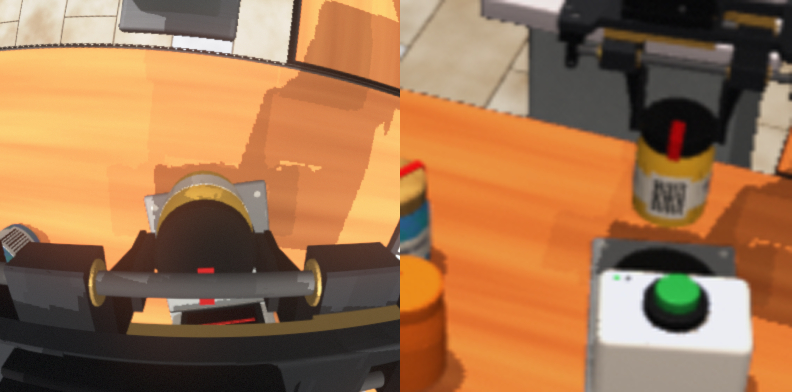

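The jar is held upright, with the bar code facing the head in the side view. Next I check its height and offset from depth.

```bash
python3 - <<'E'
from h import *
f=np.load('pics/w2.npz');q,e,p=f['q'],f['e'],f['p'];W=cloud('side',e)
for v in range(162,186,3):print(v,[W[v,u].round(3).tolist() for u in (380,388,396)])
yl=(q[...,0]>140)&(q[...,2]<90)&(q[...,1]>100);yl[:180]=0;yl[:,:360]=0;yl[215:]=0;yl[:,415:]=0
c=W[yl&(W[...,2]>.03)];print(len(c),c.min(0),c.max(0))
t=(W[...,2]>.13)&(W[...,2]<.15);t[:,:365]=0;t[:160]=0;t[190:]=0;t[:,410:]=0
lid=t&(abs(W[...,2]-np.median(W[t][:,2]))<.004);print('lid',lid.sum(),np.median(W[lid],0),W[lid].min(0),W[lid].max(0))
E
```

```text
162 [[0.109, 0.025, -0.1], [0.104, 0.048, -0.097], [0.106, 0.072, -0.09]]
165 [[0.108, 0.025, -0.112], [0.437, 0.113, 0.143], [0.11, 0.074, -0.097]]
168 [[0.454, 0.099, 0.143], [0.445, 0.115, 0.141], [0.444, 0.132, 0.146]]
171 [[0.468, 0.102, 0.146], [0.461, 0.119, 0.146], [0.452, 0.135, 0.143]]
174 [[0.474, 0.104, 0.143], [0.47, 0.121, 0.144], [0.463, 0.137, 0.144]]
177 [[0.482, 0.107, 0.141], [0.477, 0.123, 0.142], [0.474, 0.14, 0.144]]
180 [[0.483, 0.108, 0.134], [0.491, 0.127, 0.145], [0.479, 0.142, 0.14]]
183 [[0.486, 0.109, 0.128], [0.489, 0.127, 0.136], [0.478, 0.142, 0.132]]
236 [0.45658257 0.10421068 0.05411454] [1.34340431 0.28558061 0.82931423]
lid 391 [0.46494553 0.12314885 0.14355919] [0.4331151  0.08584888 0.13916252] [0.4933437  0.16056748 0.14698303]
```

{"api": "move_arm", "payload": {"increments": [{"xyz":[0,0,0],"roll":-0.07,"grip":20},{"xyz":[0,0,0],"roll":-0.068,"grip":20},{"xyz":[-20,0.9,0],"roll":0,"grip":20},{"xyz":[-20,0,0],"roll":0,"grip":20},{"xyz":[-13.6,0,0],"roll":0,"grip":20}]}}

```text
time_s: 7.4
position: [0.5149, 0.1393, 0.0907]
tcp_rot: [[-0.967, -0.254, 0.002], [-0.254, 0.967, 0.0], [-0.002, -0.0, -1.0]]
force: [0.4, -0.3, -1.4]
opening: 0.657
grasp_force: 30.0
```

{"api": "move_arm", "payload": {"increments": [{"xyz":[0,0,10],"roll":0,"grip":20},{"xyz":[0,0,10],"roll":0,"grip":20},{"xyz":[0,0,8],"roll":0,"grip":20},{"xyz":[0,0,5],"roll":0,"grip":20},{"xyz":[0,0,0],"roll":0,"grip":20}]}}

```text
time_s: 7.82
position: [0.5101, 0.1387, 0.0556]
tcp_rot: [[-0.966, -0.257, -0.005], [-0.257, 0.967, -0.0], [0.005, 0.001, -1.0]]
force: [-0.3, -0.4, -1.2]
opening: 0.664
grasp_force: 30.0
```

{"api": "move_arm", "payload": {"increments": [{"xyz":[0,0,0],"roll":0,"grip":20},{"xyz":[0,0,1],"roll":0,"grip":20},{"xyz":[0,0,1],"roll":0,"grip":20},{"xyz":[0,0,0],"roll":0,"grip":20}]}}

```text
time_s: 8.15
position: [0.5131, 0.139, 0.0558]
tcp_rot: [[-0.966, -0.257, 0.001], [-0.257, 0.966, 0.0], [-0.0, -0.0, -1.0]]
force: [0.7, -1.0, -1.1]
opening: 0.661
grasp_force: 30.0
```

{"api": "move_arm", "payload": {"increments": [{"xyz":[0,0,1],"roll":0,"grip":20},{"xyz":[0,0,1],"roll":0,"grip":20},{"xyz":[0,0,0],"roll":0,"grip":20}]}}

```text
time_s: 8.4
position: [0.5129, 0.139, 0.0535]
tcp_rot: [[-0.966, -0.257, -0.0], [-0.257, 0.966, 0.0], [0.0, 0.0, -1.0]]
force: [0.5, -0.7, -1.3]
opening: 0.661
grasp_force: 30.0
```

{"api": "move_arm", "payload": {"increments": [{"xyz":[0,0,0.7],"roll":0,"grip":20},{"xyz":[0,0,0],"roll":0,"grip":20},{"xyz":[0,0,0],"roll":0,"grip":20}]}}

```text
time_s: 8.65
position: [0.5129, 0.139, 0.0528]
tcp_rot: [[-0.966, -0.257, -0.0], [-0.257, 0.966, 0.0], [0.0, 0.0, -1.0]]
force: [0.6, -0.4, -1.9]
opening: 0.663
grasp_force: 30.0
```

{"api": "move_arm", "payload": {"increments": [{"xyz":[0,0,0.7],"roll":0,"grip":20},{"xyz":[0,0,0],"roll":0,"grip":20},{"xyz":[0,0,0],"roll":0,"grip":20}]}}

```text
time_s: 8.9
position: [0.5133, 0.1391, 0.0526]
tcp_rot: [[-0.966, -0.257, 0.001], [-0.257, 0.966, 0.0], [-0.001, -0.0, -1.0]]
force: [-0.0, 0.8, 3.5]
opening: 0.659
grasp_force: 30.0
```

{"api": "move_arm", "payload": {"increments": [{"xyz":[0,0,0.7],"roll":0,"grip":20},{"xyz":[0,0,0],"roll":0,"grip":20},{"xyz":[0,0,0],"roll":0,"grip":20}]}}

```text
time_s: 9.15
position: [0.5137, 0.1391, 0.0526]
tcp_rot: [[-0.966, -0.257, 0.002], [-0.257, 0.966, 0.0], [-0.002, -0.0, -1.0]]
force: [-1.0, -0.2, 8.0]
opening: 0.66
grasp_force: 30.0
```

Contact at the expected height. I'll relieve the load slightly and let go.

{"api": "move_arm", "payload": {"increments": [{"xyz":[0,0,-0.8],"roll":0,"grip":20},{"xyz":[0,0,0],"roll":0,"grip":70},{"xyz":[0,0,0],"roll":0,"grip":85},{"xyz":[0,0,0],"roll":0,"grip":100},{"xyz":[0,0,0],"roll":0,"grip":100}]}}

```text
time_s: 9.57
position: [0.5127, 0.139, 0.052]
tcp_rot: [[-0.966, -0.257, -0.001], [-0.257, 0.966, -0.0], [0.001, 0.0, -1.0]]
force: [1.0, -0.4, -0.6]
opening: 0.841
grasp_force: 0.0
```

{"api": "move_arm", "payload": {"increments": [{"xyz":[0,0,0],"roll":0,"grip":100},{"xyz":[0,0,0],"roll":0,"grip":100},{"xyz":[0,0,0],"roll":0,"grip":100}]}}

```text
time_s: 9.82
position: [0.5129, 0.139, 0.0521]
tcp_rot: [[-0.966, -0.257, -0.0], [-0.257, 0.966, 0.0], [0.0, 0.0, -1.0]]
force: [-0.5, -1.0, -0.7]
opening: 0.986
grasp_force: 0.0
```

{"api": "move_arm", "payload": {"increments": [{"xyz":[0,0,-10],"roll":0,"grip":100},{"xyz":[0,0,-25],"roll":0,"grip":100},{"xyz":[0,0,-35],"roll":0,"grip":100},{"xyz":[0,0,-40],"roll":0,"grip":100},{"xyz":[0,0,-30],"roll":0,"grip":100}]}}

```text
time_s: 10.23
position: [0.5136, 0.1391, 0.1956]
tcp_rot: [[-0.966, -0.257, 0.003], [-0.257, 0.966, 0.0], [-0.003, -0.001, -1.0]]
force: [0.5, 0.3, -0.4]
opening: 1.0
grasp_force: 0.0
```

{"api": "move_arm", "payload": {"increments": [{"xyz":[0,0,-10],"roll":0,"grip":0},{"xyz":[0,0,0],"roll":0,"grip":0},{"xyz":[0,0,0],"roll":0,"grip":0}]}}

```text
time_s: 10.48
position: [0.5126, 0.139, 0.2025]
tcp_rot: [[-0.966, -0.257, 0.0], [-0.257, 0.966, 0.0], [-0.0, -0.0, -1.0]]
force: [0.5, 0.0, -0.7]
opening: 0.856
grasp_force: 0.0
```

```bash
python3 - <<'E'
from h import *
s=bot.read_state();p,d=bot.capture('wrist');q,e=bot.capture('side');np.savez('pics/w3.npz',p=p,d=d,q=q,e=e)
print(s['position'],s['tcp_rot'],s['opening'])
b=cv2.resize(q[150:290,320:460],None,fx=2.8,fy=2.8,interpolation=cv2.INTER_CUBIC);c=np.zeros((392,792,3),np.uint8);c[:,:400]=p[:392,120:520];c[:,400:]=b
cv2.imwrite('pics/g3.png',c[:,:,::-1])
W=cloud('side',e);t=(W[...,2]>.094)&(W[...,2]<.112)&(np.hypot(W[...,0]-.513,W[...,1]-.139)<.05)
L=W[t];print('lid',t.sum(),np.median(L,0),L.min(0),L.max(0))
E
```

```text
[0.51256889 0.1389984  0.20246784] [[-9.66331689e-01 -2.57299119e-01  4.79510078e-04]
 [-2.57299132e-01  9.66331804e-01  3.48023401e-05]
 [-4.72320450e-04 -8.97469226e-05 -9.99999884e-01]] 0.856058709627955
lid 468 [0.51958029 0.13769921 0.10503041] [0.48443924 0.10740987 0.0942724 ] [0.54600221 0.16490031 0.11035586]
```

View pics/g3.png

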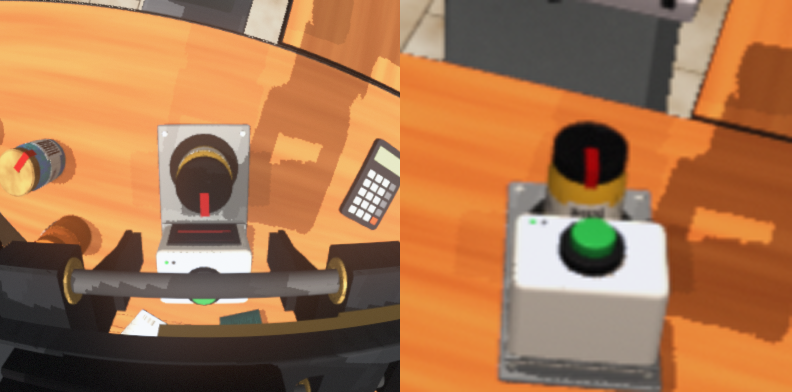

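The wrist view shows the jar central on the pad, with its seal at (325,203) pointing at the window. In the side view it stands upright behind the head. Now I press the trigger.

{"api": "move_arm", "payload": {"increments": [{"xyz":[-25,0,0],"roll":0,"grip":0},{"xyz":[-35,0,0],"roll":0,"grip":0},{"xyz":[-35,0,0],"roll":0,"grip":0},{"xyz":[-21.6,0,0],"roll":0,"grip":0},{"xyz":[0,0,0],"roll":0,"grip":0}]}}

```text
time_s: 11.0
position: [0.6291, 0.1695, 0.1992]
tcp_rot: [[-0.966, -0.257, 0.0], [-0.257, 0.966, 0.0], [-0.0, 0.0, -1.0]]
force: [0.8, -0.6, 0.3]
opening: 0.383
grasp_force: 0.0
```

{"api": "move_arm", "payload": {"increments": [{"xyz":[0,0,15],"roll":0,"grip":0},{"xyz":[0,0,20],"roll":0,"grip":0},{"xyz":[0,0,15],"roll":0,"grip":0},{"xyz":[0,0,10],"roll":0,"grip":0},{"xyz":[0,0,0],"roll":0,"grip":0}]}}

```text
time_s: 11.42
position: [0.6219, 0.1685, 0.1379]
tcp_rot: [[-0.966, -0.257, -0.009], [-0.257, 0.966, -0.001], [0.009, 0.002, -1.0]]
force: [0.4, 0.6, -0.2]
opening: 0.038
grasp_force: 0.0
```

{"api": "move_arm", "payload": {"increments": [{"xyz":[0,0,0],"roll":0,"grip":0},{"xyz":[0,0,0],"roll":0,"grip":0},{"xyz":[0,0,0],"roll":0,"grip":0}]}}

```text
time_s: 11.67
position: [0.6264, 0.169, 0.1433]
tcp_rot: [[-0.966, -0.257, 0.002], [-0.257, 0.966, 0.0], [-0.002, -0.0, -1.0]]
force: [0.3, 0.2, 0.6]
opening: 0.005
grasp_force: 0.0
```

{"api": "move_arm", "payload": {"increments": [{"xyz":[0,0,8],"roll":0,"grip":0},{"xyz":[0,0,7],"roll":0,"grip":0},{"xyz":[0,0,3],"roll":0,"grip":0},{"xyz":[0,0,0],"roll":0,"grip":0},{"xyz":[0,0,0],"roll":0,"grip":0}]}}

```text
time_s: 12.08
position: [0.6253, 0.169, 0.1238]
tcp_rot: [[-0.966, -0.257, -0.001], [-0.257, 0.966, -0.0], [0.001, 0.0, -1.0]]
force: [0.1, -0.1, 1.1]
opening: 0.006
grasp_force: 0.0
```

{"api": "move_arm", "payload": {"increments": [{"xyz":[0,0,2],"roll":0,"grip":0},{"xyz":[0,0,2],"roll":0,"grip":0},{"xyz":[0,0,2],"roll":0,"grip":0},{"xyz":[0,0,2],"roll":0,"grip":0},{"xyz":[0,0,0],"roll":0,"grip":0}]}}

```text
time_s: 12.5
position: [0.6252, 0.169, 0.1157]
tcp_rot: [[-0.966, -0.257, -0.001], [-0.257, 0.966, -0.0], [0.001, 0.0, -1.0]]
force: [0.5, 0.3, 0.2]
opening: 0.005
grasp_force: 0.0
```

```bash
python3 - <<'E'
from h import *
s=bot.read_state();q,e=bot.capture('side');p,d=bot.capture('wrist')
print(s['force'],s['position'])
b=cv2.resize(q[150:290,320:460],None,fx=2.8,fy=2.8,interpolation=cv2.INTER_CUBIC);c=np.zeros((392,792,3),np.uint8);c[:,:400]=p[:392,120:520];c[:,400:]=b
cv2.imwrite('pics/g4.png',c[:,:,::-1])
E
```

```text
[0.54688046 0.33856923 0.2132223 ] [0.62523209 0.16896154 0.11571849]
```

View pics/g4.png

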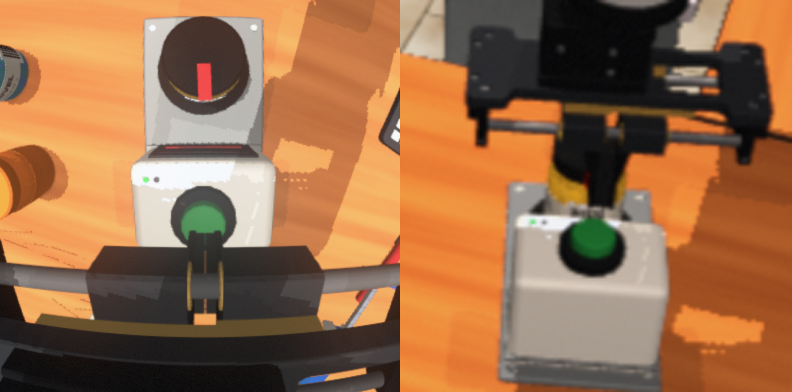

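The wrist view shows the fingertips over the button at (324,225). The side view shows them ending just above or behind it, with no force. I'll check where the tip really is from depth.

```bash
python3 - <<'E'
from h import *
q,e=bot.capture('side');W=cloud('side',e);K,R,t=cam('side')
for P in [(.6252,.169,.1157),(.6252,.169,.14),(.6253,.169,.122)]:
    c=R@np.array(P)+t;print(P,(K@c/c[2])[:2])
for v in range(205,246,3):print(v,[(W[v,u].round(3).tolist(),q[v,u].tolist()) for u in (389,394)])
E
```

```text
(0.6252, 0.169, 0.1157) [390.05470262 236.23282138]
(0.6252, 0.169, 0.14) [391.25403593 227.36460358]
(0.6253, 0.169, 0.122) [390.34913036 233.99418253]
205 [([0.637, 0.161, 0.205], [10, 9, 10]), ([0.631, 0.169, 0.203], [15, 14, 15])]
208 [([0.636, 0.162, 0.197], [9, 8, 11]), ([0.634, 0.171, 0.199], [17, 16, 16])]
211 [([0.635, 0.162, 0.189], [9, 9, 10]), ([0.633, 0.171, 0.19], [18, 17, 18])]
214 [([0.637, 0.163, 0.183], [12, 11, 13]), ([0.63, 0.172, 0.18], [17, 16, 16])]
217 [([0.636, 0.164, 0.175], [12, 11, 12]), ([0.633, 0.173, 0.176], [15, 14, 15])]
220 [([0.634, 0.164, 0.165], [14, 13, 13]), ([0.631, 0.173, 0.166], [14, 13, 14])]
223 [([0.634, 0.165, 0.158], [62, 56, 54]), ([0.63, 0.174, 0.157], [30, 27, 26])]
226 [([0.54, 0.15, 0.06], [98, 92, 83]), ([0.533, 0.16, 0.058], [160, 147, 133])]
229 [([0.613, 0.163, 0.123], [26, 100, 39]), ([0.611, 0.172, 0.124], [188, 201, 194])]
232 [([0.623, 0.165, 0.124], [26, 101, 41]), ([0.621, 0.175, 0.126], [27, 103, 41])]
235 [([0.634, 0.168, 0.127], [27, 105, 42]), ([0.63, 0.177, 0.126], [27, 105, 42])]
238 [([0.638, 0.17, 0.123], [28, 108, 43]), ([0.632, 0.178, 0.121], [22, 89, 35])]
241 [([0.638, 0.17, 0.115], [22, 83, 34]), ([0.632, 0.179, 0.113], [17, 34, 20])]
244 [([0.645, 0.172, 0.114], [13, 14, 15]), ([0.642, 0.181, 0.115], [14, 14, 15])]
```

Depth shows the real fingertips at about z 0.155, some 40 mm above the reported TCP. This also explains why the fingers gripped the lid. The button isn't touched yet, so I'll go further down, guided by force.

{"api": "move_arm", "payload": {"increments": [{"xyz":[0,0,8],"roll":0,"grip":0},{"xyz":[0,0,9],"roll":0,"grip":0},{"xyz":[0,0,6],"roll":0,"grip":0},{"xyz":[0,0,0],"roll":0,"grip":0},{"xyz":[0,0,0],"roll":0,"grip":0}]}}

```text
time_s: 13.07
position: [0.6249, 0.1689, 0.0921]
tcp_rot: [[-0.966, -0.257, -0.002], [-0.257, 0.966, -0.0], [0.002, 0.0, -1.0]]
force: [-0.1, 1.2, -0.2]
opening: 0.008
grasp_force: 0.0
```

{"api": "move_arm", "payload": {"increments": [{"xyz":[0,0,2],"roll":0,"grip":0},{"xyz":[0,0,2],"roll":0,"grip":0},{"xyz":[0,0,0],"roll":0,"grip":0}]}}

```text
time_s: 13.32
position: [0.6255, 0.169, 0.0891]
tcp_rot: [[-0.966, -0.257, -0.0], [-0.257, 0.966, -0.0], [0.0, 0.0, -1.0]]
force: [0.7, 0.0, -0.3]
opening: 0.007
grasp_force: 0.0
```

{"api": "move_arm", "payload": {"increments": [{"xyz":[0,0,2],"roll":0,"grip":0},{"xyz":[0,0,2],"roll":0,"grip":0},{"xyz":[0,0,0],"roll":0,"grip":0}]}}

```text
time_s: 13.57
position: [0.6254, 0.169, 0.0849]
tcp_rot: [[-0.966, -0.257, -0.001], [-0.257, 0.966, -0.0], [0.001, 0.0, -1.0]]
force: [-0.8, -0.7, 0.2]
opening: 0.005
grasp_force: 0.0
```

{"api": "move_arm", "payload": {"increments": [{"xyz":[0,0,2],"roll":0,"grip":0},{"xyz":[0,0,0],"roll":0,"grip":0},{"xyz":[0,0,0],"roll":0,"grip":0}]}}

```text
time_s: 13.82
position: [0.6258, 0.1691, 0.0834]
tcp_rot: [[-0.966, -0.257, 0.0], [-0.257, 0.966, 0.0], [-0.0, -0.0, -1.0]]
force: [-0.5, 0.5, 0.8]
opening: 0.007
grasp_force: 0.7
```

{"api": "move_arm", "payload": {"increments": [{"xyz":[0,0,2],"roll":0,"grip":0},{"xyz":[0,0,0],"roll":0,"grip":0},{"xyz":[0,0,0],"roll":0,"grip":0}]}}

```text
time_s: 14.07
position: [0.6259, 0.169, 0.0815]
tcp_rot: [[-0.966, -0.257, 0.001], [-0.257, 0.966, 0.0], [-0.001, -0.0, -1.0]]
force: [-0.6, 0.2, 3.1]
opening: 0.008
grasp_force: 1.2
```

{"api": "move_arm", "payload": {"increments": [{"xyz":[0,0,2],"roll":0,"grip":0},{"xyz":[0,0,0],"roll":0,"grip":0},{"xyz":[0,0,0],"roll":0,"grip":0}]}}

```text
time_s: 14.32
position: [0.6259, 0.169, 0.0795]
tcp_rot: [[-0.966, -0.257, 0.001], [-0.257, 0.966, 0.0], [-0.001, -0.0, -1.0]]
force: [-0.4, 0.5, 3.4]
opening: 0.004
grasp_force: 1.8
```

Spring contact. I keep going to the hard stop.

{"api": "move_arm", "payload": {"increments": [{"xyz":[0,0,1.5],"roll":0,"grip":0},{"xyz":[0,0,0],"roll":0,"grip":0},{"xyz":[0,0,0],"roll":0,"grip":0}]}}

```text
time_s: 14.57
position: [0.6259, 0.1691, 0.0779]
tcp_rot: [[-0.966, -0.257, 0.001], [-0.257, 0.966, 0.0], [-0.001, -0.0, -1.0]]
force: [-0.1, -0.1, 4.9]
opening: 0.004
grasp_force: 2.2
```

{"api": "move_arm", "payload": {"increments": [{"xyz":[0,0,1.3],"roll":0,"grip":0},{"xyz":[0,0,0],"roll":0,"grip":0},{"xyz":[0,0,0],"roll":0,"grip":0}]}}

```text
time_s: 14.82
position: [0.6259, 0.169, 0.0774]
tcp_rot: [[-0.966, -0.257, 0.001], [-0.257, 0.966, 0.0], [-0.001, -0.0, -1.0]]
force: [-1.0, -0.2, 8.1]
opening: 0.006
grasp_force: 4.1
```

Hard stop reached: 8 N, with the position stalled. Now I release and withdraw.

{"api": "move_arm", "payload": {"increments": [{"xyz":[0,0,-5],"roll":0,"grip":0},{"xyz":[0,0,-15],"roll":0,"grip":0},{"xyz":[0,0,-35],"roll":0,"grip":0},{"xyz":[0,0,-35],"roll":0,"grip":0},{"xyz":[0,0,-20],"roll":0,"grip":0}]}}

```text
time_s: 15.23
position: [0.6266, 0.1691, 0.1891]
tcp_rot: [[-0.966, -0.257, 0.003], [-0.257, 0.966, 0.0], [-0.003, -0.001, -1.0]]
force: [0.9, -0.2, 0.3]
opening: 0.002
grasp_force: 0.0
```

{"api": "move_arm", "payload": {"increments": [{"xyz":[0,0,0],"roll":0,"grip":0},{"xyz":[0,0,0],"roll":0,"grip":0},{"xyz":[0,0,0],"roll":0,"grip":0}]}}

```text
time_s: 15.48
position: [0.6241, 0.1688, 0.1847]
tcp_rot: [[-0.966, -0.257, -0.004], [-0.257, 0.966, -0.0], [0.004, 0.001, -1.0]]
force: [-0.8, 0.1, -0.7]
opening: 0.01
grasp_force: 0.0
```

```bash
python3 - <<'E'
from h import *
s=bot.read_state();p,d=bot.capture('wrist');q,e=bot.capture('side')
print(s['position'],s['force'])
b=cv2.resize(q[150:290,320:460],None,fx=2.8,fy=2.8,interpolation=cv2.INTER_CUBIC);c=np.zeros((392,792,3),np.uint8);c[:,:400]=p[:392,120:520];c[:,400:]=b
cv2.imwrite('pics/g5.png',c[:,:,::-1])
E
```

```text
[0.62411472 0.16884329 0.18474721] [-0.7651813   0.13999241 -0.66750182]
```

View pics/g5.png

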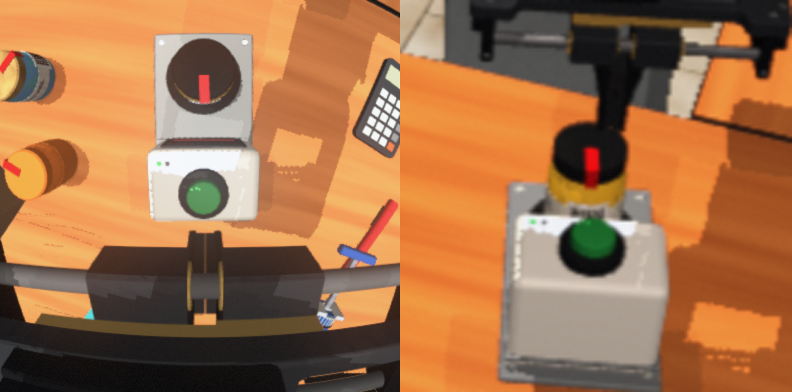

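The jar stands upright on the pad, its seal at (324,90) towards the window. The button at (323,197) is up and the fingers are clear of everything.

```bash
python3 -c "
from rig import bot
print(bot.hand_in())"
```

```text
the job is handed in; nothing more can be done
None
```

The yellow jar stands upright on the pad with its bar code facing the window, the trigger was pressed to its stop and released, the other two jars were left alone, and the job is handed in (no verdict was returned).

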